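Sort cast brass legs from the caddy by the weight felt in the hand

TASK

Three brass furniture legs that look alike stand in the wooden caddy, some cast solid and some hollow. Pull each one out, feel its weight, and stand it upright in the blue tray if it is heavier than 500 g or in the yellow tray if it is lighter (one within 60 g of that may go in either). Set the legs down gently, do not drop them or tip them over, and do not disturb the green compound bar and the red oil can that stand among them.

Things in the scene. Friction and masses are not known exactly. Their poses are not given: they have to be found in the camera images.
- rack: wooden caddy, fixed: 72 (x) by 172 mm (y), 70 mm high, walls and floor 4 mm thick; three open cells in a row along y, each 64 (x) by 52 mm (y) inside, centres at y = -56, 0 and 56 mm, a leg standing loosely in each. Origin under its centre, z up. It may stand at any of three places; 185 mm high grey bins stand close, as near as 38 mm to its centre line
- blue_tray: blue plastic open tray for the heavy legs, fixed, empty at first: 72 (x) by 172 mm (y), rim 30 mm high, walls and floor 4 mm thick, no dividers; origin under its centre, z up. Holds three legs in a row, at y = -56, 0 and 56 mm. It may stand at any of three places; 185 mm high grey bins stand close, as near as 38 mm to its centre line
- yellow_tray: yellow plastic open tray for the light legs, fixed, empty at first: 72 (x) by 172 mm (y), rim 30 mm high, walls and floor 4 mm thick, no dividers; origin under its centre, z up. Holds three legs in a row, at y = -56, 0 and 56 mm. It may stand at any of three places; 185 mm high grey bins stand close, as near as 38 mm to its centre line
- leg_1: one of three brass furniture legs that look alike, 190 mm high, standing on its flange; origin under the centre of the flange, z up along the leg. Flange 44 mm across, 6 thick; stem 27 mm across to 85 mm, collar 32 mm at 90 to 100, plain neck 22 mm across from 106 to 178 mm (grip here), 20 mm glide on top. Solid or hollow inside: it weighs from 160 to 880 g, which cannot be seen
- leg_2: one of three brass furniture legs that look alike, 190 mm high, standing on its flange; origin under the centre of the flange, z up along the leg. Flange 44 mm across, 6 thick; stem 27 mm across to 85 mm, collar 32 mm at 90 to 100, plain neck 22 mm across from 106 to 178 mm (grip here), 20 mm glide on top. Solid or hollow inside: it weighs from 160 to 880 g, which cannot be seen
- leg_3: one of three brass furniture legs that look alike, 190 mm high, standing on its flange; origin under the centre of the flange, z up along the leg. Flange 44 mm across, 6 thick; stem 27 mm across to 85 mm, collar 32 mm at 90 to 100, plain neck 22 mm across from 106 to 178 mm (grip here), 20 mm glide on top. Solid or hollow inside: it weighs from 160 to 880 g, which cannot be seen
- green_bar: bystander, loose: green bar of polishing compound lying flat, 42x75x36 mm, long side along its y, in the gap between two of the three places; origin at the middle of its underside
- oil_can: bystander, loose: red oil can, body 64 mm wide, with a bent spout, 167 mm high in all; origin at the middle of its underside

How it is judged (in metres and radians):
At the end, for the whole second after the job is handed in: Every leg stands at rest on the floor of a tray, upright within 0.1 rad, its centre within 30 mm of the tray's centre line and 80 mm of its middle: in the blue tray only if it presses there with over 4.3 N (440 g), in the yellow tray only if with under 5.5 N (560 g) (((x of leg_1 in the frame of blue_tray between -0.03 and 0.03 m and y of leg_1 in the frame of blue_tray between -0.08 and 0.08 m and z of leg_1 in the frame of blue_tray below 0.012 m and angle between leg_1's own z axis and vertical below 0.1 rad and contact force between leg_1 and blue_tray above 0.5 N and contact force between leg_1 and blue_tray above 4.3 N) or (x of leg_1 in the frame of yellow_tray between -0.03 and 0.03 m and y of leg_1 in the frame of yellow_tray between -0.08 and 0.08 m and z of leg_1 in the frame of yellow_tray below 0.012 m and angle between leg_1's own z axis and vertical below 0.1 rad and contact force between leg_1 and yellow_tray between 0.5 and 5.5 N)) and linear speed of each of leg_1, leg_2, leg_3 below 0.02 m/s and ((x of leg_2 in the frame of blue_tray between -0.03 and 0.03 m and y of leg_2 in the frame of blue_tray between -0.08 and 0.08 m and z of leg_2 in the frame of blue_tray below 0.012 m and angle between leg_2's own z axis and vertical below 0.1 rad and contact force between leg_2 and blue_tray above 0.5 N and contact force between leg_2 and blue_tray above 4.3 N) or (x of leg_2 in the frame of yellow_tray between -0.03 and 0.03 m and y of leg_2 in the frame of yellow_tray between -0.08 and 0.08 m and z of leg_2 in the frame of yellow_tray below 0.012 m and angle between leg_2's own z axis and vertical below 0.1 rad and contact force between leg_2 and yellow_tray between 0.5 and 5.5 N)) and ((x of leg_3 in the frame of blue_tray between -0.03 and 0.03 m and y of leg_3 in the frame of blue_tray between -0.08 and 0.08 m and z of leg_3 in the frame of blue_tray below 0.012 m and angle between leg_3's own z axis and vertical below 0.1 rad and contact force between leg_3 and blue_tray above 0.5 N and contact force between leg_3 and blue_tray above 4.3 N) or (x of leg_3 in the frame of yellow_tray between -0.03 and 0.03 m and y of leg_3 in the frame of yellow_tray between -0.08 and 0.08 m and z of leg_3 in the frame of yellow_tray below 0.012 m and angle between leg_3's own z axis and vertical below 0.1 rad and contact force between leg_3 and yellow_tray between 0.5 and 5.5 N))); the robot touches nothing.
It fails at once if the green bar or the oil can is pushed more than 30 mm from its place (distance of any of green_bar, oil_can from where it was at the start of the episode above 0.03 m).
It fails at once if a leg is dropped (faster than 0.4 m/s, about 8 mm of fall, with no finger on it) ((linear speed of leg_1 above 0.4 m/s and contact force between leg_1 and the fingers below 0.3 N) or (linear speed of leg_2 above 0.4 m/s and contact force between leg_2 and the fingers below 0.3 N) or (linear speed of leg_3 above 0.4 m/s and contact force between leg_3 and the fingers below 0.3 N)).
It fails at once if a leg is tipped over (more than 1 rad from upright) (angle between any of leg_1, leg_2, leg_3's own z axis and vertical above 1 rad).
It also fails if it takes over 64 s, if anything falls off the work surface, if the arm or the gripper's body presses on something with over 40 N, if the wrist force passes 120 N, or if a joint passes its speed limit or range.

ROBOT

A 7-joint arm with a two-finger parallel gripper is mounted at the origin on the work surface; the furniture and walls round the work are solid. World frame = base frame: x ahead of the robot, y to its left, z up, the work surface at z = 0. Lengths are in m, angles in degrees, forces in N, time in s.
With the tool pointing down it reaches from about 0.4 to 0.85 m from the base axis. Payload 4.4 kg.
Tool frame: the origin (TCP) lies at the very end of the fingers, on their centre line; the grasp point (between the pads) lies 19 mm behind it; z points along the fingers, y is the line along which they close (so a half turn about z gives the same grasp; the last joint's range is limited). The gripper opens to 94 mm and grips with 3 to 60 N. Pads are 16 mm wide; open, the fingers measure 119 mm over their backs; the gripper's body (75 mm by 177 mm) begins 78 mm behind the grasp point.
Start: joints at [70.829, 36.005, 2.206, 86.941, -1.547, 57.084, -1.146], TCP at [0.173, -0.627, 0.205] pointing down, gripper open.
Joint ranges: [-175.42, 175.42], [-21.48, 121.26], [-71.46, 75.88], [10.55, 141.38], [-63.04, 243.04], [13.31, 113.54], [-168.57, 168.57]. Speed limits (degrees/s): [147.25, 147.25, 180, 180, 180, 180, 180].

INTERFACE

Orientations are given as [roll, pitch, yaw] about the fixed x, y, z axes, in that order (R = Rz(yaw) Ry(pitch) Rx(roll)).
In Python, from bench import ctrl, optics, order gives the robot as it stands.
- The arm moves only by the shell command python3 -m handwheel 'ROWS' [OPENING]. ROWS is JSON, a list of rows, each a list of 6 numbers: the shift along the tool's x, y, z in m, then the turn, a rotation vector about the tool's x, y, z in rad. In form: [[dx, dy, dz, ax, ay, az], ...]. A call has 1 to 10 rows; each row shifts and turns the commanded pose from where the row before left it, along the tool's axes as they then stand; what a row does not reach is not made up. A row lasts 1/12 s, in which the tool goes at most 41.7 mm and 7.16 degrees, less where a joint would pass 70% of its speed; a pose out of reach is approached as far as the arm can. A call with a gripper value outside its range is refused whole. OPENING is the finger opening in m, from 0 to 0.094, set as the call begins (- or left out, the last holds). The fingers move at their own pace and stop on an object; the grip force is fixed at half the most. Time passes only in rows, so rows that do not move let the fingers close. It gives the time, the measured TCP pose, the force, the opening and the grip force at its end, in the units of the state.
- ctrl.get_obs(): the state, without advancing time (a new reading comes with each control period).
- optics.get_image(name): name is "side" or "top" or "wrist"; returns the picture (480x640x3 uint8, blue, green, red); there is no depth.
- optics.camera_params(name): a dict with "fx", "fy", "cx", "cy" (pixels), "k1" (the pictures are not rectified: a ray, as slopes to the right and down, at radius r is drawn at 1 + k1 r^2 times it, then the intrinsics apply), "extrinsics" (4x4, takes a point from world to camera coordinates); the wrist camera has in their place "T_tool_cam" (4x4, takes a point from camera to tool coordinates, whose origin is the TCP and whose axes are the flange's). Camera axes: x right, y down, z forward; pixel columns grow to the right and rows downward; lengths in m; the calibration is good to about 2 mm. A picture is of the moment at which its call begins: read the wrist's pose just before it. camera_params takes no time and is no camera call.
- order.hand_in(): hands the job in; it is judged then, once.
The state is a dict: "time_s": time; "joints": joint angles; "qd": joint speeds; "tau": joint torques, N m; "tcp_pos": TCP position; "ee_rot": TCP orientation; "ft_force": force on the tool from outside, world axes, zero at the start; "torque": the same for the moment, N m; "width": opening from 0.0 (shut) to 1.0 (fully open); "grasp_force": force on a finger pad.
Only numpy, scipy, OpenCV 4.12 (cv2) and the standard library are available. Lean on these libraries where they do the work, as an engineer would, in place of code of your own. Each camera call takes 0.05 s, during which the arm holds its last target. There are 200 camera calls.

## Working session

There is one attempt and no reset: what is moved stays moved. The work goes in short steps, Python scripts to look and compute and a shell command to move; the robot and the scene stay as the last step left them, time stands still between calls to the robot, and variables do not carry over. Pictures are saved under pics/ and viewed, at most 10 in all, crops included, and the job is handed in when it is done.

```bash
mkdir -p pics; ls
python3 - <<'E'
from bench import ctrl, optics
import cv2,numpy as np
np.set_printoptions(precision=4,suppress=True)
print(ctrl.get_obs())
for n in("side","top","wrist"):
    cv2.imwrite(f"pics/{n}0.png",optics.get_image(n)); print(n,optics.camera_params(n))
E
```

```text
pics
{'time_s': 0.0, 'joints': array([70.8293, 36.0584,  2.2044, 86.9951, -1.5461, 57.0844, -1.1452]), 'qd': array([-0.0832, -0.1472, -0.0832,  0.0382, -0.0538, -0.0239,  0.0478]), 'tau': array([ -0.0004, -54.9741,   1.1436, -18.6638,  -0.0522,   0.0239,
         0.0001]), 'tcp_pos': array([ 0.1724, -0.626 ,  0.2046]), 'ee_rot': array([-179.8919,    0.0032,   15.4004]), 'ft_force': array([-0.7385, -0.3932, -0.1784]), 'torque': array([-0.0167,  0.0033, -0.0125]), 'grasp_force': 0.0, 'width': 1.0018852289204851}
side {'fx': 435.79898999602443, 'fy': 435.79898999602443, 'cx': 315.068589540167, 'cy': 248.06041352575784, 'k1': 0.024115126372162916, 'extrinsics': array([[ 0.9989, -0.0467, -0.0084, -0.4943],
       [-0.0418, -0.7826, -0.6211,  0.0893],
       [ 0.0225,  0.6207, -0.7837,  0.971 ],
       [ 0.    ,  0.    ,  0.    ,  1.    ]])}
top {'fx': 454.6809941270895, 'fy': 454.6809941270895, 'cx': 313.8032574180959, 'cy': 238.1152796651163, 'k1': -0.06411625015345095, 'extrinsics': array([[ 0.0258, -0.9995,  0.0187,  0.0225],
       [-0.9799, -0.029 , -0.1975,  0.5306],
       [ 0.1979, -0.0132, -0.9801,  0.9333],
       [ 0.    ,  0.    ,  0.    ,  1.    ]])}
wrist {'fx': 355.1751254401343, 'fy': 355.1751254401343, 'cx': 318.0966016825111, 'cy': 245.86479514940842, 'k1': -0.049945288466780466, 'T_tool_cam': array([[-0.0006, -0.9715, -0.237 ,  0.0688],
       [ 1.    , -0.0007,  0.0001,  0.0002],
       [-0.0003, -0.237 ,  0.9715, -0.1786],
       [ 0.    ,  0.    ,  0.    ,  1.    ]])}
```

View pics/top0.png

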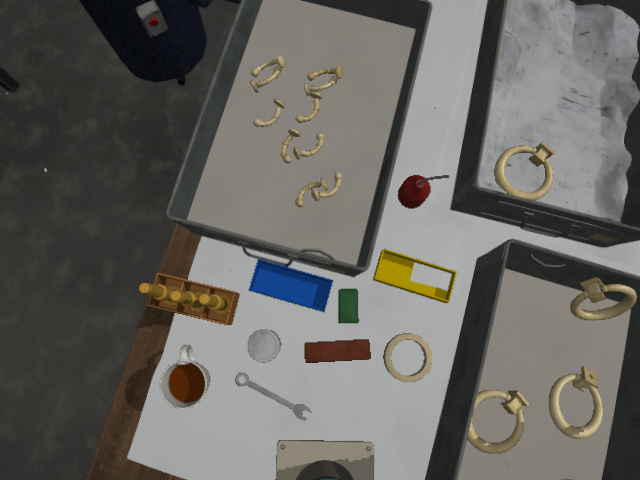

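View pics/side0.png

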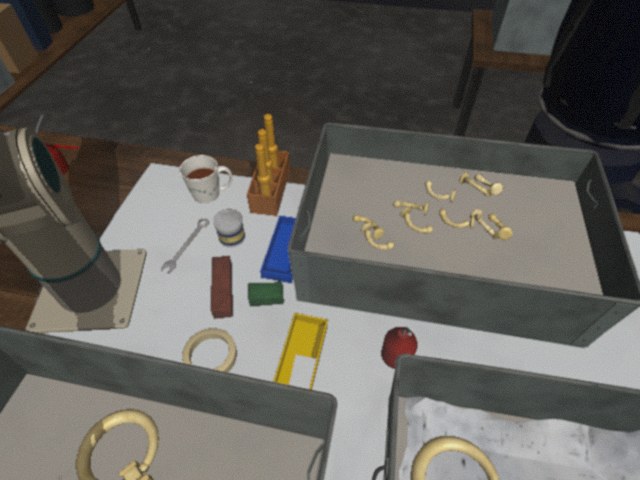

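The top view shows the rack with legs at about (190,298), the blue tray at (290,285), the yellow tray at (415,276), the green bar at (348,305) and the oil can at (415,190). The side view agrees. The big bin's front wall runs along the far side of the rack and blue tray.

```bash
cat > h.py <<'E'
import cv2,numpy as np
from scipy.spatial.transform import Rotation as R
from bench import ctrl, optics
np.set_printoptions(precision=4,suppress=True)
def undist(p,c):
    p=np.asarray(p,float).reshape(-1,1,2)
    K=np.array([[c['fx'],0,c['cx']],[0,c['fy'],c['cy']],[0,0,1]])
    q=cv2.undistortPoints(p,K,np.array([c['k1'],0,0,0,0])).reshape(-1,2)
    return np.c_[q,np.ones(len(q))]
def tool(o):
    T=np.eye(4);T[:3,:3]=R.from_euler('xyz',o['ee_rot'],degrees=True).as_matrix();T[:3,3]=o['tcp_pos'];return T
def campose(name,o=None):
    c=optics.camera_params(name)
    return c,(tool(o)@c['T_tool_cam'] if name=='wrist' else np.linalg.inv(c['extrinsics']))
def cast(p,z,name,o=None):
    c,T=campose(name,o); d=undist(p,c)@T[:3,:3].T; C=T[:3,3]
    return C+d*((z-C[2])/d[:,2])[:,None]
def project(P,name,o=None):
    c,T=campose(name,o); q=(np.atleast_2d(P)-T[:3,3])@T[:3,:3]; q=q[:,:2]/q[:,2:]
    q=q*(1+c['k1']*(q**2).sum(1,keepdims=True)); return q*[c['fx'],c['fy']]+[c['cx'],c['cy']]
def blob(img,lo,hi,roi,k=3):
    m=cv2.inRange(cv2.cvtColor(img,cv2.COLOR_BGR2HSV),lo,hi); r=np.zeros_like(m);x0,y0,x1,y1=roi;r[y0:y1,x0:x1]=m[y0:y1,x0:x1]
    r=cv2.morphologyEx(r,cv2.MORPH_OPEN,np.ones((k,k)))
    cs,_=cv2.findContours(r,cv2.RETR_EXTERNAL,cv2.CHAIN_APPROX_NONE); return max(cs,key=cv2.contourArea).reshape(-1,2)
def rect(p,z,name,o=None):
    w=cast(p,z,name,o)[:,:2].astype(np.float32); c,s,_=r=cv2.minAreaRect(w); b=cv2.boxPoints(r)
    e=[b[1]-b[0],b[2]-b[1]]; L=max(e,key=np.linalg.norm); a=np.degrees(np.arctan2(L[1],L[0]))
    return np.array(c),np.array(s),(a-90+90)%180-90   # centre, size, yaw of frame whose y is the long side
E
python3 - <<'E'
from h import *
im=cv2.imread('pics/top0.png')
print('camC',campose('top')[1][:3,3])
for n,lo,hi,roi,z in [('blue',(105,150,60),(125,255,255),(230,240,350,330),.03),('yellow',(24,150,100),(35,255,255),(360,235,470,315),.03),('rack',(5,100,40),(20,255,200),(130,260,250,340),.07),('green',(45,80,30),(85,255,255),(330,280,370,330),.036)]:
    p=blob(im,lo,hi,roi); print(n,rect(p,z,'top'),len(p))
for n,uv in [('glideL',(145,289)),('stem2',(168,293)),('3',(205,300))]: print(n,cast([uv],.194,'top'))
for n,uv in [('bigbin front L',(170,218)),('R',(366,272)),('rbin corner',(511,242)),('ubin',(455,205)),('ubin r',(640,245))]: print(n,cast([uv],.185,'top'))
E
```

```text
camC [0.3346 0.0502 1.0192]
blue (array([0.4294, 0.0845]), array([0.1693, 0.0705]), np.float32(-14.247452)) 207
yellow (array([ 0.457 , -0.1832]), array([0.1608, 0.0659]), np.float32(-16.255234)) 192
rack (array([0.3896, 0.2954]), array([0.1638, 0.2083]), np.float32(1.757904)) 355
green (array([ 0.3879, -0.0405]), array([0.0708, 0.039 ]), np.float32(-89.09396)) 100
glideL [[0.398 0.343 0.194]]
stem2 [[0.3921 0.3003 0.194 ]]
3 [[0.3817 0.2322 0.194 ]]
bigbin front L [[0.5338 0.3116 0.185 ]]
R [[ 0.442  -0.0593  0.185 ]]
rbin corner [[ 0.5066 -0.3374  0.185 ]]
ubin [[ 0.5761 -0.231   0.185 ]]
ubin r [[ 0.5082 -0.6014  0.185 ]]
```

```bash
python3 -c "
import cv2
im=cv2.imread('pics/top0.png');a=im[230:335,130:470];cv2.imwrite('pics/c0.png',cv2.resize(a,None,fx=2.3,fy=2.3,interpolation=cv2.INTER_CUBIC))"
```

```text
(no output)
```

View pics/c0.png

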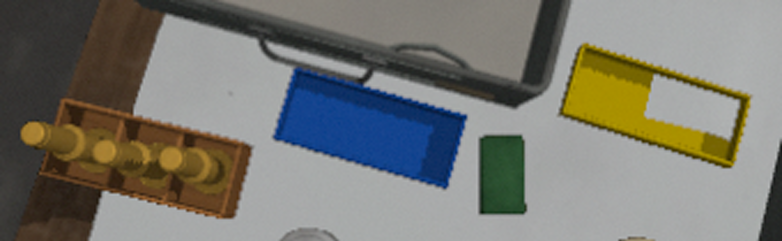

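The crop shows three glide tops near (144,288), (176,296) and (205,299) in the full picture. Both trays are empty, and the yellow one has a bright patch on its floor. I'll rise and turn halfway, then carry the tool over to the rack.

```bash
python3 - <<'E'
from h import *
print('glides',cast([(144.5,288.5),(176.5,296),(205,299)],.194,'top')[:,:2])
print('rackcorners',cast([(157,273.5),(238.7,293),(231,324),(147,306)],.07,'top')[:,:2])
E
python3 -m handwheel '[[0,0,-0.014,0,0,-0.122],[0,0,-0.014,0,0,-0.122],[0,0,-0.014,0,0,-0.122],[0,0,-0.014,0,0,-0.122],[0,0,-0.014,0,0,-0.122],[0,0,-0.014,0,0,-0.122],[0,0,-0.014,0,0,-0.122],[0,0,-0.014,0,0,-0.122],[0,0,-0.014,0,0,-0.122],[0,0,-0.014,0,0,-0.122]]'
python3 -m handwheel '[[0,0,-0.014,0,0,-0.122],[0,0,0,0,0,0]]'
```

```text
glides [[0.3988 0.344 ]
 [0.3872 0.2844]
 [0.3835 0.2323]]
rackcorners [[0.4408 0.3647]
 [0.4053 0.1904]
 [0.3414 0.2027]
 [0.3725 0.3796]]
time_s: 0.98
tcp_pos: [0.1724, -0.6264, 0.3458]
ee_rot: [-180.0, -0.0, 85.6]
ft_force: [-0.1, -0.4, 0.4]
width: 1.003
grasp_force: 0.0
time_s: 1.15
tcp_pos: [0.173, -0.6278, 0.362]
ee_rot: [179.9, 0.2, 92.4]
ft_force: [-0.5, 0.0, 0.7]
width: 1.0
grasp_force: 0.0
```

```bash
python3 -m handwheel '[[0.03,0.02,0,0,0,0],[0.03,0.02,0,0,0,0],[0.03,0.02,0,0,0,0],[0.03,0.02,0,0,0,0],[0.03,0.02,0,0,0,0],[0.03,0.02,0,0,0,0],[0.03,0.02,0,0,0,0]]' >/dev/null
python3 -m handwheel '[[0.03,0.02,0,0,0,0],[0.03,0.02,0,0,0,0],[0.03,0.02,0,0,0,0],[0.03,0.02,0,0,0,0],[0.03,0.02,0,0,0,0],[0.03,0.02,0,0,0,0],[0.03,0.02,0,0,0,0]]' 
python3 -m handwheel '[[0.038,-0.003,0,0,0,0],[0.038,-0.003,0,0,0,0],[0.038,-0.003,0,0,0,0],[0.038,-0.003,0,0,0,0],[0.038,-0.003,0,0,0,0],[0.038,-0.003,0,0,0,0],[0.038,-0.003,0,0,0,0]]' 
python3 -m handwheel '[[0.038,-0.003,0,0,0,0],[0.038,-0.003,0,0,0,0],[0.038,-0.003,0,0,0,0],[0.038,-0.003,0,0,0,0],[0.038,-0.003,0,0,0,0],[0.038,-0.003,0,0,0,0]]' 
python3 -m handwheel '[[0,0,0,0,0,-0.122],[0,0,0,0,0,-0.122],[0,0,0,0,0,-0.122],[0,0,0,0,0,-0.122],[0,0,0,0,0,-0.122],[0,0,0,0,0,-0.122],[0,0,0,0,0,-0.122],[0,0,0,0,0,-0.122],[0,0,0,0,0,-0.122],[0,0,0,0,0,-0.122]]' 0.05
python3 -m handwheel '[[0,0,0,0,0,-0.1],[0,0,0,0,0,0],[0,0,0,0,0,0]]'
python3 - <<'E'
from h import *
o=ctrl.get_obs(); cv2.imwrite('pics/w1.png',optics.get_image('wrist')); print(o['tcp_pos'],o['ee_rot'],o['joints'],o['time_s'])
np.save('w1.npy',o,allow_pickle=True)
E
```

```text
time_s: 2.32
tcp_pos: [0.4357, -0.1941, 0.3587]
ee_rot: [-180.0, -0.0, 92.0]
ft_force: [0.3, 0.1, 0.2]
width: 1.0
grasp_force: 0.0
time_s: 2.9
tcp_pos: [0.4029, 0.0706, 0.3589]
ee_rot: [-180.0, 0.0, 92.0]
ft_force: [0.3, 0.2, 0.1]
width: 1.0
grasp_force: 0.0
time_s: 3.4
tcp_pos: [0.3761, 0.2975, 0.3586]
ee_rot: [-180.0, 0.0, 92.0]
ft_force: [0.1, 0.3, 0.4]
width: 1.002
grasp_force: 0.0
time_s: 4.23
tcp_pos: [0.3766, 0.2958, 0.3585]
ee_rot: [-179.9, -0.0, 162.3]
ft_force: [0.5, 0.2, 0.8]
width: 0.535
grasp_force: 0.0
time_s: 4.48
tcp_pos: [0.3767, 0.2958, 0.3587]
ee_rot: [-180.0, -0.1, 167.6]
ft_force: [0.1, 0.1, -0.1]
width: 0.534
grasp_force: 0.0
[0.3767 0.2958 0.3587] [-179.9531   -0.0679  167.6315] [  4.8626  22.786  -65.9512  98.4657  21.6419  73.0919  11.7147] 4.4833
```

View pics/w1.png

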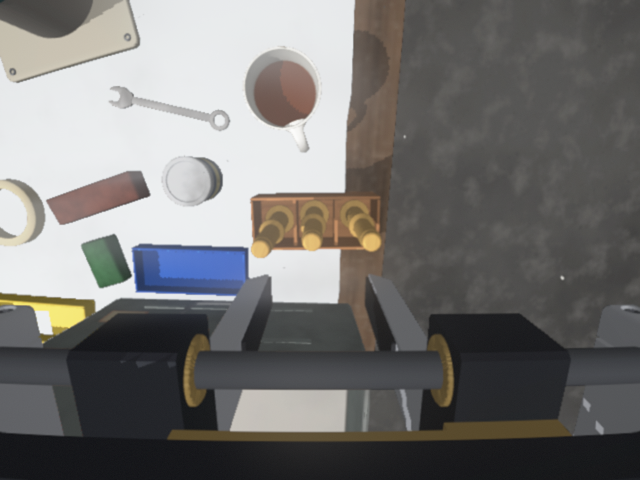

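The wrist view shows the rack rim around (251–382, 195–249). The glide tops are at about (262,247), (312,240) and (371,241), and the blue tray is at (190,270).

Run:
```python
from h import *
o=np.load('w1.npy',allow_pickle=True).item(); im=cv2.imread('pics/w1.png')
print('glide',cast([(262,247),(312,240),(371,241)],.194,'wrist',o)[:,:2])
print('rack',cast([(252,196),(380,196),(382,248),(251,249)],.07,'wrist',o)[:,:2])
p=blob(im,(105,150,60),(125,255,255),(120,230,255,300)); print('blue',rect(p,.03,'wrist',o))
c=im[185:260,240:395]; cv2.imwrite('pics/c1.png',cv2.resize(c,None,fx=5,fy=5,interpolation=cv2.INTER_CUBIC))
```

```text
glide [[0.381  0.2374]
 [0.3847 0.2876]
 [0.3983 0.3446]]
rack [[0.3369 0.2153]
 [0.373  0.3795]
 [0.4429 0.3698]
 [0.406  0.1956]]
blue (array([0.4263, 0.0699]), array([0.115 , 0.0353]), np.float32(-9.276741))
```

View pics/c1.png

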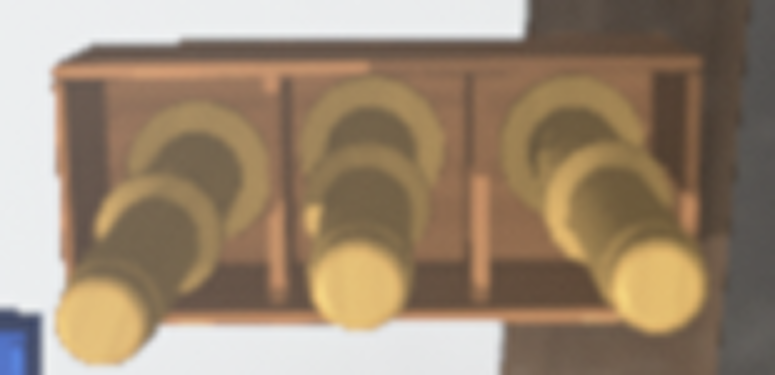

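```bash
cat >> h.py <<'E'
def go(x,y,z,yaw):
    o=ctrl.get_obs();T=tool(o); d=T[:3,:3].T@(np.array([x,y,z])-T[:3,3]); dy=(yaw-o['ee_rot'][2]+180)%360-180
    print('from',o['tcp_pos'],o['ee_rot'],'d tool',d,'az',-np.radians(dy),'j',o['joints'],'t',o['time_s'])
E
python3 - <<'E'
from h import *
o=np.load('w1.npy',allow_pickle=True).item()
print('glide',cast([(260.6,249.2),(312,241.8),(371.6,241.8)],.194,'wrist',o)[:,:2])
px=np.array([(200,168),(372,146),(573,145)])/5+[240,185]
print('flange',cast(px,.010,'wrist',o)[:,:2])
go(.398,.345,.142,168.5)
E
```

```text
glide [[0.3829 0.2354]
 [0.3865 0.2872]
 [0.3992 0.345 ]]
flange [[0.3822 0.2356]
 [0.3868 0.2875]
 [0.3994 0.3464]]
from [0.3768 0.2959 0.3589] [-179.9627   -0.0398  167.6542] d tool [-0.0104  0.0526  0.2169] az -0.014762639029776094 j [  4.8521  22.7639 -65.9418  98.4474  21.6434  73.0976  11.7416] t 4.5333
```

```bash
python3 -m handwheel '[[-0.0055,0.027,0,0,0,-0.015],[-0.0055,0.027,0,0,0,0],[0,0,0.02,0,0,0],[0,0,0.03,0,0,0],[0,0,0.03,0,0,0],[0,0,0.03,0,0,0],[0,0,0,0,0,0]]' 0.04
python3 -c "
from h import *
go(.399,.3455,.142,168.5)"
```

```text
time_s: 5.12
tcp_pos: [0.3968, 0.3435, 0.2445]
ee_rot: [-179.5, -0.3, 168.6]
ft_force: [-0.3, -0.8, -0.6]
width: 0.424
grasp_force: 0.0
from [0.3968 0.3435 0.2445] [-179.5202   -0.2697  168.6352] d tool [-0.0022  0.0033  0.1025] az 0.002360246286545133 j [ -6.3794  33.4424 -58.9577 102.4612  31.7918  63.2607   2.188 ] t 5.1167
```

```bash
python3 -m handwheel '[[-0.0015,0.002,0.02,0,0,0],[0,0,0.02,0,0,0],[0,0,0.02,0,0,0],[0,0,0.02,0,0,0],[0,0,0.02,0,0,0],[0,0,0,0,0,0],[0,0,0,0,0,0]]'
python3 -c "
from h import *
go(.399,.3455,.142,168.5)"
```

```text
time_s: 5.7
tcp_pos: [0.4007, 0.3488, 0.1502]
ee_rot: [-180.0, 0.0, 168.7]
ft_force: [0.9, 0.2, 1.0]
width: 0.422
grasp_force: 0.0
from [0.4007 0.3488 0.1502] [-179.991     0.001   168.6958] d tool [ 0.001  -0.0036  0.0082] az 0.003416506957816624 j [-10.6282  39.7868 -53.1749 108.3505  40.087   52.7097  -4.6983] t 5.7
```

```bash
python3 -m handwheel '[[0.001,-0.0036,0.004,0,0,0],[0,0,0.004,0,0,0],[0,0,0,0,0,0],[0,0,0,0,0,0]]'
for i in 1 2 3; do python3 -m handwheel '[[0,0,0,0,0,0]]' | grep -E "ft_|tcp"; done
python3 -m handwheel '[[0,0,0,0,0,0],[0,0,0,0,0,0],[0,0,0,0,0,0],[0,0,0,0,0,0],[0,0,0,0,0,0],[0,0,0,0,0,0]]' 0.01
python3 -c "
from h import *
go(.399,.3455,.142,168.5)"
```

```text
time_s: 6.03
tcp_pos: [0.3991, 0.3453, 0.1421]
ee_rot: [180.0, 0.0, 168.8]
ft_force: [-0.0, 0.0, -0.3]
width: 0.429
grasp_force: 0.0
tcp_pos: [0.399, 0.3455, 0.142]
ft_force: [0.4, 0.1, 0.1]
tcp_pos: [0.399, 0.3455, 0.1419]
ft_force: [0.1, 0.2, 0.5]
tcp_pos: [0.3989, 0.3454, 0.1417]
ft_force: [-0.2, -0.1, -0.2]
time_s: 6.78
tcp_pos: [0.3988, 0.3455, 0.1415]
ee_rot: [180.0, -0.0, 168.8]
ft_force: [0.1, 0.0, -1.3]
width: 0.227
grasp_force: 30.0
from [0.3988 0.3455 0.1415] [179.9762  -0.0005 168.7872] d tool [-0.0002  0.0001 -0.0005] az 0.005012115448186894 j [-10.7119  40.1591 -52.6631 109.3923  40.9462  51.462   -5.3601] t 6.7833
```

```bash
python3 -m handwheel '[[0,0,-0.01,0,0,0],[0,0,-0.02,0,0,0],[0,0,-0.02,0,0,0],[0,0,-0.02,0,0,0],[0,0,-0.02,0,0,0],[0,0,-0.02,0,0,0],[0,0,0,0,0,0],[0,0,0,0,0,0],[0,0,0,0,0,0]]'
for i in 1 2 3 4 5 6; do python3 -m handwheel '[[0,0,0,0,0,0]]' | grep -E "ft_"; done
python3 -c "
from h import *
go(.399,.3455,.34,168.5)"
```

```text
time_s: 7.53
tcp_pos: [0.3984, 0.344, 0.2503]
ee_rot: [-179.9, -0.0, 168.8]
ft_force: [-0.6, 0.5, -3.9]
width: 0.227
grasp_force: 30.0
ft_force: [0.4, -0.0, -4.6]
ft_force: [0.0, 1.1, -4.2]
ft_force: [-0.3, 0.0, -4.3]
ft_force: [-0.1, 0.1, -5.2]
ft_force: [0.2, 0.5, -4.3]
ft_force: [0.1, -0.2, -3.5]
from [0.3987 0.3452 0.2513] [-179.9905   -0.0123  168.7854] d tool [-0.0002  0.0003 -0.0887] az 0.004981827180372953 j [ -5.9867  32.9928 -59.3936 102.0461  31.5668  63.5111   2.6615] t 8.0333
```

```bash
python3 -m handwheel '[[0,0,-0.02,0,0,0],[0,0,-0.03,0,0,0],[0,0,-0.03,0,0,0],[0,0,-0.02,0,0,0],[0,0,0,0,0,0],[0,0,0,0,0,0]]'
python3 - <<'E'
from h import *
c=cast([(383.5,249.1),(455.2,271.7),(449.6,302.2),(374.3,279.1)],.03,'top')[:,:2];print('yel',c,c.mean(0),np.linalg.norm(np.diff(c,axis=0),axis=1))
q=np.array([(296,68),(466,115),(448,188),(275,138)])/2.3+[130,230]
c=cast(q,.03,'top')[:,:2];print('blue',c,c.mean(0),np.linalg.norm(np.diff(c,axis=0),axis=1))
print(cast([(511,242),(428,480)],.185,'top'))
go(.472,-.13,.36,163.7)
E
```

```text
time_s: 8.53
tcp_pos: [0.3989, 0.3455, 0.3516]
ee_rot: [179.9, 0.1, 168.8]
ft_force: [-0.6, 0.0, -5.3]
width: 0.225
grasp_force: 30.0
yel [[ 0.5141 -0.1184]
 [ 0.4678 -0.2782]
 [ 0.4003 -0.2636]
 [ 0.4468 -0.0979]] [ 0.4572 -0.1895] [0.1663 0.069  0.172 ]
blue [[ 0.4827  0.1566]
 [ 0.4424 -0.0066]
 [ 0.3733  0.009 ]
 [ 0.4155  0.1731]] [0.4285 0.083 ] [0.1681 0.0708 0.1695]
[[ 0.5066 -0.3374  0.185 ]
 [ 0.0811 -0.1701  0.185 ]]
from [0.3989 0.3455 0.3516] [179.948    0.0728 168.7722] d tool [-0.1643 -0.4521 -0.0086] az 0.08852736692973116 j [ -3.3157  27.7888 -63.1537  92.7715  25.5318  75.2787   8.3428] t 8.5333
```

```bash
python3 -m handwheel '[[-0.006,-0.016,-0.004,0,0,0],[-0.012,-0.032,-0.004,0,0,0.01],[-0.012,-0.032,0,0,0,0.01],[-0.012,-0.032,0,0,0,0.01],[-0.012,-0.032,0,0,0,0.01],[-0.012,-0.032,0,0,0,0.01],[-0.012,-0.032,0,0,0,0.01],[-0.012,-0.032,0,0,0,0.01]]' >/dev/null
python3 -m handwheel '[[-0.012,-0.032,0,0,0,0.01],[-0.012,-0.032,0,0,0,0],[-0.012,-0.032,0,0,0,0],[-0.012,-0.032,0,0,0,0],[-0.012,-0.032,0,0,0,0],[-0.012,-0.032,0,0,0,0],[-0.006,-0.016,0,0,0,0],[0,0,0,0,0,0],[0,0,0,0,0,0],[0,0,0,0,0,0]]' 
for i in 1 2 3 4 5 6; do python3 -m handwheel '[[0,0,0,0,0,0]]' | grep -E "ft_"; done
python3 - <<'E'
from h import *
o=ctrl.get_obs(); im=optics.get_image('wrist'); cv2.imwrite('pics/w2.png',im)
np.save('w2.npy',o,allow_pickle=True)
go(.4725,-.133,.36,163.8)
print(project([[.457-.0276*0,-.187,.03]],'wrist',o))
E
```

```text
time_s: 10.03
tcp_pos: [0.4511, -0.129, 0.3583]
ee_rot: [179.9, -0.1, 164.3]
ft_force: [0.4, 0.4, -5.2]
width: 0.229
grasp_force: 30.0
ft_force: [-0.5, -0.3, -4.3]
ft_force: [0.4, -0.2, -4.4]
ft_force: [1.5, 0.2, -5.2]
ft_force: [0.2, 0.8, -5.0]
ft_force: [-0.5, -0.1, -3.7]
ft_force: [0.7, 1.0, -4.3]
from [ 0.452  -0.13    0.3595] [-179.9909    0.0095  164.2078] d tool [-0.0205  0.0027 -0.0005] az 0.007117562381286949 j [ 59.5409  21.2929 -65.2321  99.5716  20.2694  72.2406  63.6679] t 10.5833
[[281.2341 221.8147]]
```

View pics/w2.png

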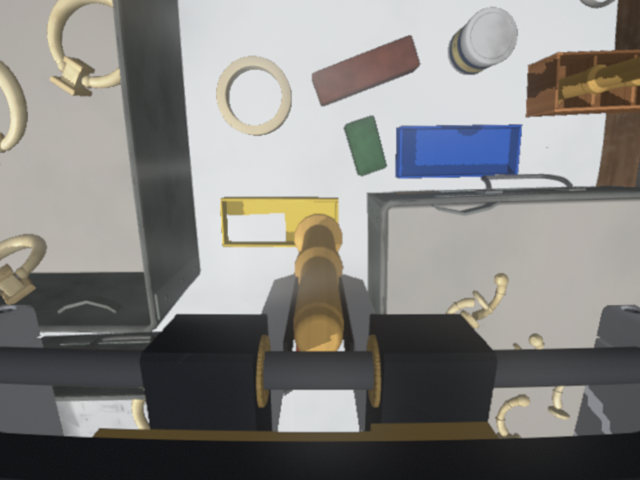

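The held leg hangs straight over the yellow tray, whose rim spans about (221–338, 198–247). The blue rim spans about (397–521, 125–177). Weighing puts this leg at about 455 g, so yellow.

Run:
```python
from h import *
o=np.load('w2.npy',allow_pickle=True).item()
for n,q in [('yel',[(221,198),(338,198),(338,246.5),(221,246.5)]),('blue',[(397,126),(521,125),(519.5,176),(396.5,178)])]:
    c=cast(q,.03,'wrist',o)[:,:2];print(n,c,c.mean(0),np.linalg.norm(np.diff(c,axis=0),axis=1))
```

```text
yel [[ 0.4003 -0.2599]
 [ 0.4462 -0.0988]
 [ 0.515  -0.1174]
 [ 0.4679 -0.2838]] [ 0.4574 -0.19  ] [0.1675 0.0713 0.173 ]
blue [[ 0.3728  0.0048]
 [ 0.4166  0.173 ]
 [ 0.4856  0.1599]
 [ 0.4413 -0.0119]] [0.4291 0.0815] [0.1737 0.0702 0.1774]
```

```bash
python3 -m handwheel '[[-0.0105,0.0005,0,0,0,0.007],[-0.0105,0.0005,0.01,0,0,0],[0,0,0.03,0,0,0],[0,0,0.03,0,0,0],[0,0,0.03,0,0,0],[0,0,0.03,0,0,0],[0,0,0.02,0,0,0],[0,0,0,0,0,0],[0,0,0,0,0,0]]'
python3 -c "
from h import *
go(.4725,-.135,.1415,164)"
```

```text
time_s: 11.33
tcp_pos: [0.4729, -0.1347, 0.2091]
ee_rot: [180.0, -0.1, 163.8]
ft_force: [0.7, -0.2, -4.7]
width: 0.227
grasp_force: 30.0
from [ 0.4729 -0.1347  0.2091] [179.9571  -0.0788 163.7975] d tool [ 0.0002 -0.0004  0.0676] az -0.00353386302201448 j [ 50.483   32.2305 -56.7379 110.3311  32.7153  55.4111  52.0054] t 11.3333
```

```bash
python3 -m handwheel '[[0,0,0.02,0,0,0],[0,0,0.02,0,0,0],[0,0,0.015,0,0,0],[0,0,0.006,0,0,0],[0,0,0.003,0,0,0],[0,0,0,0,0,0],[0,0,0,0,0,0]]'
for i in 1 2 3 ; do python3 -m handwheel '[[0,0,0.0015,0,0,0],[0,0,0,0,0,0],[0,0,0,0,0,0]]'|grep -E "ft|tcp"; done
```

```text
time_s: 11.92
tcp_pos: [0.4738, -0.1349, 0.1467]
ee_rot: [180.0, 0.1, 163.8]
ft_force: [0.4, 0.6, -4.3]
width: 0.223
grasp_force: 30.0
tcp_pos: [0.4728, -0.135, 0.1445]
ft_force: [0.4, -0.1, -4.5]
tcp_pos: [0.4724, -0.1349, 0.1425]
ft_force: [0.6, 0.0, -4.4]
tcp_pos: [0.4729, -0.1348, 0.1415]
ft_force: [-1.0, -0.2, 2.8]
```

```bash
python3 -m handwheel '[[0,0,0,0,0,0],[0,0,0,0,0,0],[0,0,0,0,0,0],[0,0,0,0,0,0]]' 0.04
python3 -m handwheel '[[0,0,-0.01,0,0,0],[0,0,-0.02,0,0,0],[0,0,-0.03,0,0,0],[0,0,-0.03,0,0,0],[0,0,-0.03,0,0,0],[0,0,0,0,0,0],[0,0,0,0,0,0],[0,0,0,0,0,0]]'
for i in 1 2 3 4; do python3 -m handwheel '[[0,0,0,0,0,0]]' | grep -E "ft_"; done
python3 - <<'E'
from h import *
cv2.imwrite('pics/t3.png',optics.get_image('top')[200:360,130:480])
go(.3867,.2875,.26,168.7)
E
```

```text
time_s: 13.0
tcp_pos: [0.4726, -0.1348, 0.141]
ee_rot: [180.0, 0.0, 163.8]
ft_force: [0.1, 0.3, -0.2]
width: 0.42
grasp_force: 0.0
time_s: 13.67
tcp_pos: [0.4719, -0.1351, 0.2608]
ee_rot: [-180.0, -0.0, 163.8]
ft_force: [1.5, 0.1, 0.1]
width: 0.427
grasp_force: 0.0
ft_force: [-0.7, 0.2, 0.4]
ft_force: [-1.0, 0.0, 0.5]
ft_force: [-0.2, 0.9, -0.1]
ft_force: [0.2, 0.0, 0.1]
from [ 0.4722 -0.1347  0.2605] [179.9817  -0.0571 163.8108] d tool [0.1999 0.3816 0.0008] az -0.08533340284861247 j [ 53.1585  28.7979 -59.8548 106.3873  28.2829  61.3957  56.0343] t 14.05
```

View pics/t3.png

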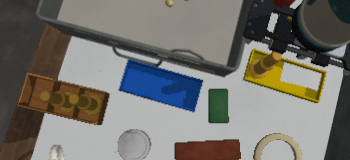

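The first leg stands in the near-left part of the yellow tray, and nothing else has moved. Now the middle leg.

```bash
python3 -m handwheel '[[0.008,0.015,0,0,0,-0.01],[0.015,0.029,0,0,0,-0.01],[0.015,0.029,0,0,0,-0.01],[0.015,0.029,0,0,0,-0.01],[0.015,0.029,0,0,0,-0.01],[0.015,0.029,0,0,0,-0.01],[0.015,0.029,0,0,0,-0.01]]' >/dev/null
python3 -m handwheel '[[0.015,0.029,0,0,0,-0.01],[0.015,0.029,0,0,0,-0.005],[0.015,0.029,0,0,0,0],[0.015,0.029,0,0,0,0],[0.015,0.029,0,0,0,0],[0.015,0.029,0,0,0,0],[0.01,0.018,0,0,0,0],[0,0,0,0,0,0],[0,0,0,0,0,0]]'
python3 -c "
from h import *
go(.3867,.2875,.142,168.7)"
```

```text
time_s: 15.38
tcp_pos: [0.3631, 0.2819, 0.261]
ee_rot: [-180.0, -0.0, 168.9]
ft_force: [0.0, -0.3, -0.1]
width: 0.426
grasp_force: 0.0
from [0.3631 0.2819 0.261 ] [-179.9978   -0.0191  168.916 ] d tool [-0.0221  0.0101  0.119 ] az 0.0037692845069165677 j [  1.3944  25.4995 -60.1783 110.625   25.8742  58.7864   8.616 ] t 15.3833
```

```bash
python3 -m handwheel '[[-0.011,0.005,0,0,0,0],[-0.011,0.005,0,0,0,0],[0,0,0.02,0,0,0],[0,0,0,0,0,0],[0,0,0,0,0,0]]' >/dev/null
python3 - <<'E'
from h import *
o=ctrl.get_obs();im=optics.get_image('wrist');cv2.imwrite('pics/w4.png',im)
np.save('w4.npy',o,allow_pickle=True)
print(project([[.3867,.2875,.194],[.3825,.2355,.194]],'wrist',o))
go(.3867,.2875,.142,168.7)
E
```

```text
[[322.9757 262.8842]
 [245.1268 271.7149]]
from [0.388 0.285 0.241] [-179.9279   -0.0351  168.6259] d tool [0.0017 0.0023 0.099 ] az -0.0012930320583448825 j [ -0.0065  28.7573 -57.9345 109.3299  28.7351  57.99     7.9279] t 15.85
```

View pics/w4.png

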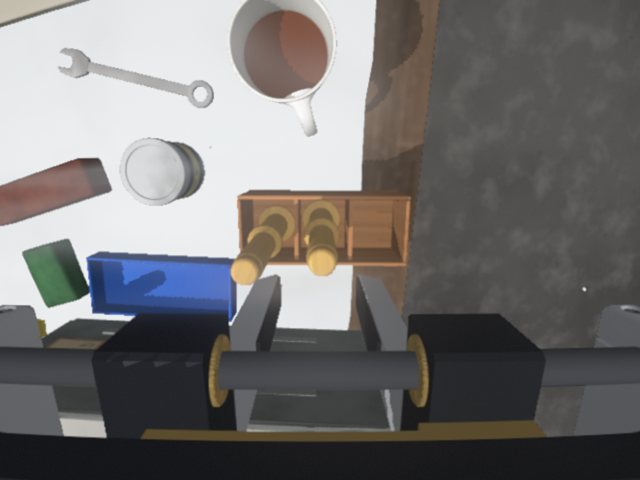

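The glide tops are at (321,262) and (245,271), within 2 px of prediction, so I'm descending on the middle leg.

```bash
python3 -m handwheel '[[0.001,0.001,0.02,0,0,0],[0,0,0.02,0,0,0],[0,0,0.02,0,0,0],[0,0,0.02,0,0,0],[0,0,0.01,0,0,0],[0,0,0.006,0,0,0],[0,0,0,0,0,0],[0,0,0,0,0,0],[0,0,0,0,0,0]]'
python3 -c "
from h import *
go(.3867,.2875,.1417,168.7)"
```

```text
time_s: 16.6
tcp_pos: [0.388, 0.2878, 0.146]
ee_rot: [179.9, 0.1, 168.7]
ft_force: [-0.2, 0.4, -0.1]
width: 0.421
grasp_force: 0.0
from [0.388  0.2878 0.146 ] [179.9211   0.0717 168.6598] d tool [ 0.0012 -0.0006  0.0043] az -0.0007022855520895335 j [ -6.0652  35.5878 -50.841  115.8366  38.3799  46.6739  -0.8338] t 16.6
```

```bash
python3 -m handwheel '[[0.001,-0.0005,0.004,0,0,0],[0,0,0,0,0,0],[0,0,0,0,0,0]]' >/dev/null
python3 -m handwheel '[[0,0,0,0,0,0],[0,0,0,0,0,0],[0,0,0,0,0,0],[0,0,0,0,0,0],[0,0,0,0,0,0],[0,0,0,0,0,0]]' 0.01
python3 -m handwheel '[[0,0,-0.01,0,0,0],[0,0,-0.02,0,0,0],[0,0,-0.02,0,0,0],[0,0,-0.02,0,0,0],[0,0,-0.02,0,0,0],[0,0,-0.02,0,0,0],[0,0,0,0,0,0],[0,0,0,0,0,0],[0,0,0,0,0,0]]'
for i in 1 2 3 4 5 6; do python3 -m handwheel '[[0,0,0,0,0,0]]' | grep -E "ft_"; done
python3 -m handwheel '[[0,0,-0.02,0,0,0],[0,0,-0.03,0,0,0],[0,0,-0.03,0,0,0],[0,0,-0.02,0,0,0],[0,0,-0.008,0,0,0],[0,0,0,0,0,0],[0,0,0,0,0,0]]'
python3 -c "
from h import *
go(.457,-.189,.36,164)
go(.4427,.1367,.36,165.6)"
```

```text
time_s: 17.35
tcp_pos: [0.3864, 0.287, 0.141]
ee_rot: [180.0, 0.0, 168.7]
ft_force: [-0.3, -0.5, 0.9]
width: 0.225
grasp_force: 30.0
time_s: 18.1
tcp_pos: [0.386, 0.2859, 0.25]
ee_rot: [-179.9, -0.0, 168.7]
ft_force: [0.3, -0.7, -4.3]
width: 0.229
grasp_force: 30.0
ft_force: [0.0, 0.3, -3.3]
ft_force: [0.4, -0.4, -4.1]
ft_force: [-0.2, 0.0, -4.4]
ft_force: [-0.5, 0.7, -2.4]
ft_force: [-0.3, -0.5, -3.5]
ft_force: [-0.5, -0.3, -3.4]
time_s: 19.18
tcp_pos: [0.3862, 0.2864, 0.3582]
ee_rot: [-179.9, -0.0, 168.7]
ft_force: [1.2, 0.5, -3.8]
width: 0.225
grasp_force: 30.0
from [0.3862 0.2864 0.3582] [-179.9333   -0.0056  168.6509] d tool [-0.1629 -0.4521 -0.0013] az 0.08117409371376486 j [  4.808   21.9665 -63.0735  98.3311  20.4912  72.4891  15.7288] t 19.1833
from [0.3862 0.2864 0.3582] [-179.9333   -0.0056  168.6509] d tool [-0.0848 -0.1356 -0.0017] az 0.053248825681855676 j [  4.808   21.9665 -63.0735  98.3311  20.4912  72.4891  15.7288] t 19.1833
```

```bash
python3 -m handwheel '[[-0.006,-0.016,0,0,0,0],[-0.0117,-0.0323,0,0,0,0],[-0.0117,-0.0323,0,0,0,0],[-0.0117,-0.0323,0,0,0,0],[-0.0117,-0.0323,0,0,0,0],[-0.0117,-0.0323,0,0,0,0],[-0.0117,-0.0323,0,0,0,0],[-0.0117,-0.0323,0,0,0,0]]' >/dev/null
python3 -m handwheel '[[-0.0117,-0.0323,0,0,0,0],[-0.0117,-0.0323,0,0,0,0],[-0.0117,-0.0323,0,0,0,0],[-0.0117,-0.0323,0,0,0,0],[-0.0117,-0.0323,0,0,0,0],[-0.0117,-0.0323,0,0,0,0.04],[-0.011,-0.031,0,0,0,0.04],[0,0,0,0,0,0],[0,0,0,0,0,0],[0,0,0,0,0,0]]' 
python3 -c "
from h import *
go(.457,-.189,.1415,164)"
```

```text
time_s: 20.68
tcp_pos: [0.4583, -0.2033, 0.3575]
ee_rot: [179.9, -0.2, 164.1]
ft_force: [0.1, 0.4, -2.8]
width: 0.229
grasp_force: 30.0
from [ 0.4583 -0.2033  0.3575] [179.9123  -0.1692 164.1335] d tool [0.0046 0.0131 0.216 ] az 0.0023305285904576165 j [ 61.6664  23.3159 -59.3561  95.5895  20.7042  73.263   72.3611] t 20.6833
```

```bash
python3 -m handwheel '[[0.004,0.0127,0,0,0,0],[0,0,0.02,0,0,0],[0,0,0.03,0,0,0],[0,0,0.03,0,0,0],[0,0,0.03,0,0,0],[0,0,0.03,0,0,0],[0,0,0.02,0,0,0],[0,0,0,0,0,0],[0,0,0,0,0,0]]' 
python3 -c "
from h import *
go(.457,-.189,.1415,164)"
```

```text
time_s: 21.43
tcp_pos: [0.4585, -0.1888, 0.1991]
ee_rot: [180.0, -0.1, 164.3]
ft_force: [1.2, -0.5, -3.7]
width: 0.225
grasp_force: 30.0
from [ 0.4585 -0.1888  0.1991] [179.9516  -0.0783 164.2597] d tool [ 0.0013 -0.0006  0.0576] az 0.004532312470333053 j [ 54.4022  32.0169 -52.6151 110.4876  31.6174  53.2955  60.4544] t 21.4333
```

```bash
python3 -m handwheel '[[0.001,0,0.02,0,0,0],[0,0,0.015,0,0,0],[0,0,0.01,0,0,0],[0,0,0.006,0,0,0],[0,0,0.002,0,0,0],[0,0,0,0,0,0],[0,0,0,0,0,0]]'
for i in 1 2 3 ; do python3 -m handwheel '[[0,0,0.0015,0,0,0],[0,0,0,0,0,0],[0,0,0,0,0,0]]'|grep -E "ft|tcp"; done
```

```text
time_s: 22.02
tcp_pos: [0.4586, -0.1906, 0.1468]
ee_rot: [180.0, 0.1, 164.1]
ft_force: [-0.4, 0.4, -3.7]
width: 0.227
grasp_force: 30.0
tcp_pos: [0.458, -0.1908, 0.1448]
ft_force: [0.7, 0.1, -3.4]
tcp_pos: [0.4578, -0.1907, 0.1429]
ft_force: [-0.4, -0.8, -3.0]
tcp_pos: [0.4577, -0.1906, 0.1414]
ft_force: [-0.4, 0.5, -3.7]
```

```bash
for i in 1 2 ; do python3 -m handwheel '[[0,0,0.0008,0,0,0],[0,0,0,0,0,0],[0,0,0,0,0,0]]'|grep -E "ft|tcp"; done
```

```text
tcp_pos: [0.458, -0.1907, 0.1411]
ft_force: [-0.9, -0.6, 2.4]
tcp_pos: [0.4583, -0.1907, 0.141]
ft_force: [-2.7, 0.5, 10.6]
```

Contact. Release, rise and go back for the third leg.

```bash
python3 -m handwheel '[[0,0,-0.0008,0,0,0],[0,0,0,0,0,0],[0,0,0,0,0,0],[0,0,0,0,0,0],[0,0,0,0,0,0]]' 0.04
python3 -m handwheel '[[0,0,-0.01,0,0,0],[0,0,-0.02,0,0,0],[0,0,-0.03,0,0,0],[0,0,-0.03,0,0,0],[0,0,-0.03,0,0,0],[0,0,0,0,0,0],[0,0,0,0,0,0],[0,0,0,0,0,0]]'
python3 -c "
from h import *
go(.3825,.2355,.26,168.7)"
```

```text
time_s: 23.68
tcp_pos: [0.4578, -0.1906, 0.1405]
ee_rot: [180.0, -0.0, 164.1]
ft_force: [-0.4, -0.0, -0.0]
width: 0.423
grasp_force: 0.0
time_s: 24.35
tcp_pos: [0.4572, -0.1909, 0.2605]
ee_rot: [-180.0, -0.0, 164.1]
ft_force: [-0.3, -0.8, 0.5]
width: 0.428
grasp_force: 0.0
from [ 0.4572 -0.1909  0.2605] [-179.9705   -0.0338  164.0675] d tool [0.1889 0.3895 0.0004] az -0.08085226565829884 j [ 57.6673  27.857  -56.1262 105.8528  26.4784  60.568   65.1742] t 24.35
```

```bash
python3 -m handwheel '[[0.007,0.015,0,0,0,0],[0.0145,0.03,0,0,0,0],[0.0145,0.03,0,0,0,0],[0.0145,0.03,0,0,0,0],[0.0145,0.03,0,0,0,0],[0.0145,0.03,0,0,0,0],[0.0145,0.03,0,0,0,0]]' >/dev/null
python3 -m handwheel '[[0.0145,0.03,0,0,0,0],[0.0145,0.03,0,0,0,0],[0.0145,0.03,0,0,0,0],[0.0145,0.03,0,0,0,0],[0.0145,0.03,0,0,0,-0.04],[0.0145,0.03,0,0,0,-0.04],[0.007,0.014,0,0,0,0],[0,0,0,0,0,0],[0,0,0,0,0,0]]'
python3 -c "
from h import *
go(.3825,.2355,.1417,168.7)"
```

```text
time_s: 25.68
tcp_pos: [0.3802, 0.2342, 0.2596]
ee_rot: [-179.9, -0.1, 168.8]
ft_force: [-0.5, -0.7, -0.0]
width: 0.427
grasp_force: 0.0
from [0.3802 0.2342 0.2596] [-179.8951   -0.1096  168.8084] d tool [-0.0022  0.0019  0.1179] az 0.0018920704613422043 j [  7.4503  23.7712 -58.7787 112.3671  24.1153  57.3472  16.1445] t 25.6833
```

```bash
python3 -m handwheel '[[-0.002,0.0015,0.02,0,0,0],[0,0,0.02,0,0,0],[0,0,0.02,0,0,0],[0,0,0.02,0,0,0],[0,0,0.02,0,0,0],[0,0,0.01,0,0,0],[0,0,0.004,0,0,0],[0,0,0,0,0,0],[0,0,0,0,0,0],[0,0,0,0,0,0]]'
python3 -c "
from h import *
go(.3825,.2355,.1417,168.7)"
```

```text
time_s: 26.52
tcp_pos: [0.3841, 0.2357, 0.1475]
ee_rot: [179.9, 0.1, 168.6]
ft_force: [-0.1, -1.4, 0.6]
width: 0.43
grasp_force: 0.0
from [0.3841 0.2357 0.1475] [179.9439   0.0724 168.6329] d tool [ 0.0015 -0.0005  0.0058] az -0.0011718703481394914 j [ -0.9489  32.5183 -49.6316 120.3921  36.7133  43.3084   4.4695] t 26.5167
```

```bash
python3 -m handwheel '[[0.001,-0.0005,0.005,0,0,0],[0,0,0,0,0,0],[0,0,0,0,0,0]]' >/dev/null
python3 -m handwheel '[[0,0,0,0,0,0],[0,0,0,0,0,0],[0,0,0,0,0,0],[0,0,0,0,0,0],[0,0,0,0,0,0],[0,0,0,0,0,0]]' 0.01
python3 -m handwheel '[[0,0,-0.01,0,0,0],[0,0,-0.02,0,0,0],[0,0,-0.02,0,0,0],[0,0,-0.02,0,0,0],[0,0,-0.02,0,0,0],[0,0,-0.02,0,0,0],[0,0,0,0,0,0],[0,0,0,0,0,0],[0,0,0,0,0,0]]'
for i in 1 2 3 4 5 6; do python3 -m handwheel '[[0,0,0,0,0,0]]' | grep -E "ft_"; done
python3 -c "
from h import *
go(.4288,.0825,.25,165.6)"
```

```text
time_s: 27.27
tcp_pos: [0.3824, 0.235, 0.1417]
ee_rot: [-180.0, 0.0, 168.7]
ft_force: [-0.5, -0.8, 1.9]
width: 0.229
grasp_force: 30.0
time_s: 28.02
tcp_pos: [0.3817, 0.2342, 0.2506]
ee_rot: [-179.9, -0.1, 168.7]
ft_force: [-0.3, -0.1, -6.2]
width: 0.226
grasp_force: 30.0
ft_force: [-0.3, 0.2, -5.8]
ft_force: [0.3, -0.7, -5.1]
ft_force: [-0.1, 0.7, -6.1]
ft_force: [0.1, -0.6, -6.1]
ft_force: [-0.9, 0.1, -5.4]
ft_force: [0.1, 0.3, -6.2]
from [0.3823 0.2353 0.2515] [-179.9959   -0.0129  168.6777] d tool [-0.0756 -0.1407  0.0015] az 0.05371521409308828 j [  6.8501  24.4811 -58.2458 112.8916  25.0462  56.3016  15.2074] t 28.5167
```

Run:
```python
from h import *
o=np.load('w2.npy',allow_pickle=True).item()
a=np.radians(-14.4);c=np.array([.4288,.0825])
loc=lambda p:np.array([[np.cos(a),np.sin(a)],[-np.sin(a),np.cos(a)]])@(p[:2]-c)
t=np.array([(370,78),(262,40)])/2.3+[130,230]; w=[(484,179),(572,182)]
for z in (.08,.11,.14,.17):
    print(z,[loc(p) for p in cast(t,z,'top')],[loc(p) for p in cast(w,z,'wrist',o)])
```

```text
0.08 [array([0.0377, 0.0111]), array([0.044 , 0.1155])] [array([0.0361, 0.0142]), array([0.0415, 0.1329])]
0.11 [array([0.0338, 0.009 ]), array([0.0399, 0.1101])] [array([0.0342, 0.0003]), array([0.0393, 0.1112])]
0.14 [array([0.03  , 0.0069]), array([0.0358, 0.1046])] [array([ 0.0323, -0.0137]), array([0.037 , 0.0895])]
0.17 [array([0.0261, 0.0048]), array([0.0318, 0.0992])] [array([ 0.0304, -0.0276]), array([0.0348, 0.0678])]
```

About 596 g, so blue. The bin handle overhangs at tray-local x ≥ 34 mm and y > 0, so I'll place at local y ≈ -45 mm.

```bash
python3 -c "
from h import *
go(.4147,.0397,.25,165.6)"
```

```text
from [0.3823 0.2353 0.2515] [-179.9959   -0.0129  168.6777] d tool [-0.0702 -0.1854  0.0015] az 0.05371521409308828 j [  6.8501  24.4811 -58.2458 112.8916  25.0462  56.3016  15.2074] t 28.5167
```

```bash
python3 -m handwheel '[[-0.005,-0.0134,0,0,0,0],[-0.01,-0.027,0,0,0,0],[-0.01,-0.027,0,0,0,0],[-0.01,-0.027,0,0,0,0],[-0.01,-0.027,0,0,0,0],[-0.01,-0.027,0,0,0,0.027],[-0.01,-0.027,0,0,0,0.027],[-0.005,-0.01,0,0,0,0],[0,0,0,0,0,0],[0,0,0,0,0,0]]'
for i in 1 2 3 4; do python3 -m handwheel '[[0,0,0,0,0,0]]' | grep -E "ft_"; done
python3 -c "
from h import *
go(.4147,.0397,.1417,165.6)"
```

```text
time_s: 29.35
tcp_pos: [0.4133, 0.0393, 0.2517]
ee_rot: [180.0, 0.0, 165.5]
ft_force: [1.3, 1.5, -5.6]
width: 0.235
grasp_force: 30.0
ft_force: [0.2, -0.6, -6.0]
ft_force: [0.2, -1.0, -5.0]
ft_force: [-0.1, 0.2, -5.3]
ft_force: [0.3, -0.2, -5.7]
from [0.4131 0.0403 0.2518] [179.9873   0.0085 165.6802] d tool [-0.0017 -0.0002  0.1101] az 0.0014001364436823595 j [ 35.8712  21.289  -60.0227 117.2282  22.8711  53.9963  39.39  ] t 29.6833
```

```bash
python3 -m handwheel '[[-0.0015,0,0.02,0,0,0],[0,0,0.025,0,0,0],[0,0,0.025,0,0,0],[0,0,0.02,0,0,0],[0,0,0.01,0,0,0],[0,0,0.004,0,0,0],[0,0,0.001,0,0,0],[0,0,0,0,0,0],[0,0,0,0,0,0]]'
for i in 1 2 3 ; do python3 -m handwheel '[[0,0,0.001,0,0,0],[0,0,0,0,0,0],[0,0,0,0,0,0]]'|grep -E "ft|tcp"; done
```

```text
time_s: 30.43
tcp_pos: [0.4154, 0.0394, 0.1474]
ee_rot: [180.0, 0.1, 165.6]
ft_force: [0.6, 0.8, -5.4]
width: 0.23
grasp_force: 30.0
tcp_pos: [0.4149, 0.039, 0.1461]
ft_force: [-0.2, -0.2, -5.4]
tcp_pos: [0.4146, 0.039, 0.1447]
ft_force: [-0.3, -0.1, -6.6]
tcp_pos: [0.4146, 0.039, 0.1436]
ft_force: [0.8, -0.2, -5.6]
```

```bash
python3 -m handwheel '[[0,0,0.0012,0,0,0],[0,0,0,0,0,0],[0,0,0,0,0,0]]'|grep -E "ft|tcp"; for i in 1 2 ; do python3 -m handwheel '[[0,0,0.0006,0,0,0],[0,0,0,0,0,0],[0,0,0,0,0,0]]'|grep -E "ft|tcp"; done
```

```text
tcp_pos: [0.4146, 0.039, 0.1424]
ft_force: [0.8, -0.8, -6.8]
tcp_pos: [0.4147, 0.0391, 0.1419]
ft_force: [-0.5, -0.1, -6.0]
tcp_pos: [0.4149, 0.0391, 0.1417]
ft_force: [-2.0, -0.5, 4.4]
```

```bash
python3 -m handwheel '[[0,0,0,0,0,0],[0,0,0,0,0,0],[0,0,0,0,0,0],[0,0,0,0,0,0],[0,0,0,0,0,0]]' 0.04
python3 -m handwheel '[[0,0,-0.01,0,0,0],[0,0,-0.02,0,0,0],[0,0,-0.03,0,0,0],[0,0,-0.03,0,0,0],[0,0,-0.03,0,0,0],[0,0,-0.03,0,0,0],[0.03,0.03,0,0,0,0],[0.03,0.03,0,0,0,0],[0,0,0,0,0,0],[0,0,0,0,0,0]]'
python3 -c "
from h import *
o=ctrl.get_obs();print(o['tcp_pos'],project([[.4725,-.135,.194],[.457,-.19,.194],[.4147,.039,.194]],'wrist',o))
cv2.imwrite('pics/w5.png',optics.get_image('wrist'))"
```

```text
time_s: 32.35
tcp_pos: [0.4148, 0.0391, 0.1413]
ee_rot: [180.0, 0.0, 165.6]
ft_force: [0.3, 0.2, -0.2]
width: 0.426
grasp_force: 0.0
time_s: 33.18
tcp_pos: [0.3715, 0.1121, 0.2917]
ee_rot: [-180.0, 0.1, 165.8]
ft_force: [0.6, -0.2, 0.1]
width: 0.426
grasp_force: 0.0
[0.3715 0.1121 0.2917] [[ 89.7688 410.0045]
 [ 32.651  406.3473]
 [246.9796 315.0578]]
```

View pics/w5.png

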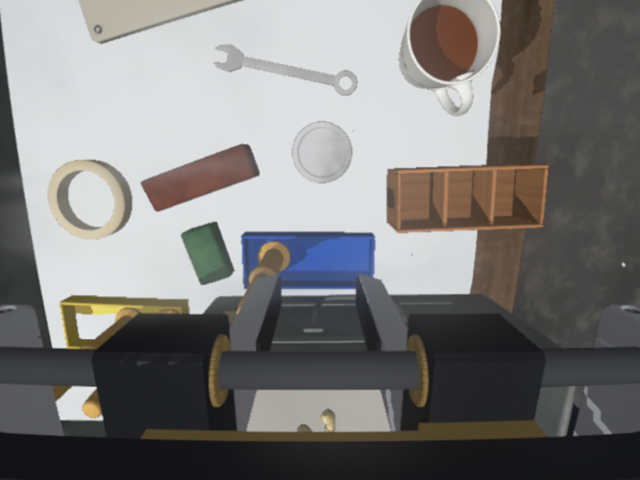

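The blue leg stands at (273,257), the rack is empty, and one yellow leg's glide is at (92,408). The gripper hides the second, so I'll check it from the top view.

```bash
python3 -c "
from h import *
im=optics.get_image('top');print(project([[.4725,-.135,.194],[.457,-.19,.194],[.4147,.039,.194]],'top'))
cv2.imwrite('pics/t5.png',cv2.resize(im[190:330,220:480],None,fx=3,fy=3,interpolation=cv2.INTER_CUBIC))"
```

```text
[[407.4619 256.0702]
 [437.0489 265.1617]
 [312.5956 284.8334]]
```

View pics/t5.png

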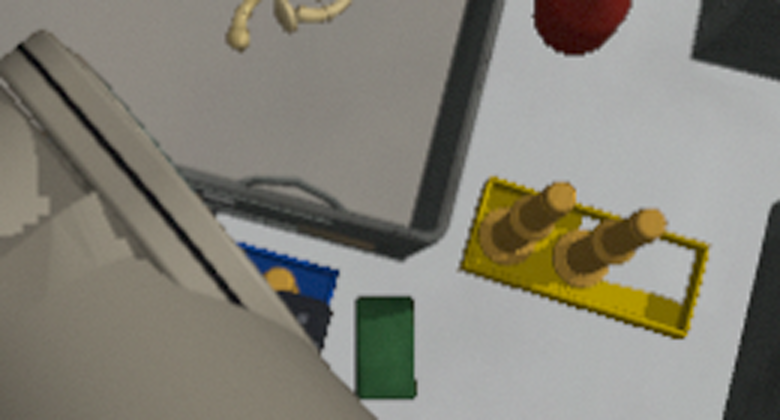

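Both yellow legs stand upright, with tops at crop (561,198) and (649,224), which is within a few pixels of prediction. The blue leg, green bar and oil can are in place, so I'm handing in.

```bash
python3 -c "
from bench import order
print(order.hand_in())"
```

```text
the job is handed in; nothing more can be done
None
```

I handed the job in at about 33 s: the legs weighing about 455 g and 370 g stand in the yellow tray and the one of about 580 g in the blue, all upright with no drops or bumps seen; the hand-in gave no verdict.

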